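# Bathroom jars back on their coasters

### The job

Put each of the four frosted-glass jars on the vanity back on its own teak coaster: the square jar on the square coaster, and the three round jars on the round coasters by size, smallest on smallest, middle on middle, largest on largest. Each jar must end upright, fully down inside the coaster's raised rim and let go; set the jars down gently without dropping or tipping them, and leave the chrome tumbler and the toothbrush holder standing where they are.

Things in the scene. Friction and masses are not known exactly. Their poses are not given: they have to be found in the camera images.
- jar_small: the smallest round frosted-glass jar with a pale bamboo twist cap, a plain upright cylinder 34 mm in diameter and 58 mm high in all (the top 20 mm are the cap, 1 mm smaller in radius and firmly on); loose, about 60 to 110 g; starts upright on the vanity top. Origin at the centre of its underside, z up; its yaw means nothing.
- jar_medium: the middle-sized round frosted-glass jar with a pale bamboo twist cap, a plain upright cylinder 49 mm in diameter and 70 mm high in all (the top 20 mm are the cap, 1 mm smaller in radius and firmly on); loose, about 100 to 210 g; starts upright on the vanity top. Origin at the centre of its underside, z up; its yaw means nothing.
- jar_large: the largest round frosted-glass jar with a pale bamboo twist cap, a plain upright cylinder 64 mm in diameter and 80 mm high in all (the top 20 mm are the cap, 1 mm smaller in radius and firmly on); loose, about 180 to 365 g; starts upright on the vanity top. Origin at the centre of its underside, z up; its yaw means nothing.
- jar_square: the square frosted-glass jar with a pale bamboo cap, an upright block 46 x 46 mm in plan and 62 mm high in all (the top 20 mm are the cap, 44 x 44 mm, firmly on); loose, about 100 to 200 g; starts upright on the vanity top, turned by any angle. Origin at the centre of its underside, z up; x and y square to its sides.
- coaster_small: the smallest round brown teak coaster: a disc 62 mm across with a raised rim 10 mm high and 6 mm wide around a round recess 50 mm in diameter; the recess floor is 4 mm above the vanity top. Fixed to the vanity top. Origin at the centre of its underside, z up; its yaw means nothing.
- coaster_medium: the middle-sized round brown teak coaster: a disc 77 mm across with a raised rim 10 mm high and 6 mm wide around a round recess 65 mm in diameter; the recess floor is 4 mm above the vanity top. Fixed to the vanity top. Origin at the centre of its underside, z up; its yaw means nothing.
- coaster_large: the largest round brown teak coaster: a disc 92 mm across with a raised rim 10 mm high and 6 mm wide around a round recess 80 mm in diameter; the recess floor is 4 mm above the vanity top. Fixed to the vanity top. Origin at the centre of its underside, z up; its yaw means nothing.
- coaster_square: the square brown teak coaster, 74 x 74 mm, with a raised rim 10 mm high and 6 mm wide around a square recess 62 x 62 mm; the recess floor is 4 mm above the vanity top. Fixed to the vanity top, turned by any angle. Origin at the centre of its underside, z up; x and y square to its sides.
- tumbler: a chrome tumbler, an open round cup about 70 mm in diameter at the rim and 85 mm high; loose, not to be shifted. Origin at the centre of its underside, z up.
- toothbrush_holder: a white ceramic toothbrush holder, a round block 68 mm in diameter and 88 mm high with four dark holes in its top; loose, not to be shifted. Origin at the centre of its underside, z up.
Mind the look-alikes: they are no part of the job. Leave any green or pink look-alike of the jar_medium alone.

How it is judged:
By the outcome, as a careful person would: the job done as asked, in the order asked, and still so for the second after the job is handed in, with the robot touching nothing.
It also fails if it takes over 128 s, if anything falls off the work surface, if the arm or the gripper's body presses on something with over 40 N, if the wrist force passes 120 N, or if a joint passes its speed limit or range.

### The arm

A 6-joint arm with a two-finger parallel gripper is mounted at the origin on the work surface. World frame = base frame: x ahead of the robot, y to its left, z up, the work surface at z = 0. Lengths are in m, angles in rad, forces in N, time in s.
With the tool pointing down it reaches from about 0.325 to 0.85 m from the base axis. Payload 15.5 kg.
Tool frame: the origin (TCP) lies midway between the tips of the shut fingers; the grasp point (between the pads) lies 19 mm behind it; z points along the fingers, y is the line along which they close (so a half turn about z gives the same grasp; the last joint's range is limited). The gripper opens to 91 mm and grips with 3 to 60 N. Pads are 32 mm wide; open, the fingers measure 118 mm over their backs; the gripper's body (76 mm by 178 mm) begins 60 mm behind the grasp point.
Start: joints at [1.01, 0.494, 1.345, -0, 1.302, -0.096], TCP at [0.28, 0.559, 0.214] pointing down, gripper open.
Joint ranges: [-2.91, 2.91], [-0.82, 2.16], [0.22, 2.67], [-1.22, 4.37], [0.12, 2.79], [-3.08, 3.08]. Speed limits (rad/s): [1.89, 1.89, 2.57, 3.01, 3.01, 3.01].

### API

Orientations are given as a 3x3 rotation matrix whose columns are the frame's x, y, z axes.
In Python, from rig import robot gives the robot as it stands.
- The arm moves only by the tool carry_out, never from a script. Its arguments are lists of equal length, an entry for each row: "xyz": the shift along the tool's x, y, z in mm, a list of three; "yaw": the turn about the tool's z in degrees; "claw": the finger opening in mm, from 0 to 91.2. A call has 1 to 20 rows; each row shifts and turns the commanded pose from where the row before left it, along the tool's axes as they then stand; what a row does not reach is not made up. A row lasts 1/8 s, in which the tool goes at most 62.5 mm and 10.7 degrees, less where a joint would pass 70% of its speed; a pose out of reach is approached as far as the arm can. A call with a gripper value outside its range is refused whole. The fingers move at their own pace and stop on an object; "force" is the grip in N (left out, the last holds). Time passes only in rows, so rows that do not move let the fingers close. It gives the time, the measured TCP pose, the force, the opening and the grip force at its end, in the units of the state.
- robot.sense(): the state, without advancing time (a new reading comes with each control period).
- robot.capture(name): name is "scene" or "top"; returns a dict with "pixels" (480x640x3 uint8, red, green, blue), "depth" (480x640 float32, m along the optical axis (not along the pixel's ray), 0 where there is no reading), "K" (3x3 intrinsics, pixels), "R" (3x3) and "t" (3): a world point X has camera coordinates R X + t. Camera axes: x right, y down, z forward; pixel columns grow to the right and rows downward; lengths in m; the calibration is good to about 2 mm. A picture is of the moment at which its call begins.
- robot.finish_job(): hands the job in; it is judged then, once.
The state is a dict: "time_s": time; "joints": joint angles; "joint_vel": joint speeds; "tau": joint torques, N m; "ee_pos": TCP position; "tcp_rot": TCP orientation; "ft_force": force on the tool from outside, world axes, zero at the start; "torque": the same for the moment, N m; "grip_width": finger opening in m; "gripper_force": force on a finger pad.
Only numpy, scipy, OpenCV 4.12 (cv2) and the standard library are available. Lean on these libraries where they do the work, as an engineer would, in place of code of your own. Each camera call takes 0.05 s, during which the arm holds its last target. There are 200 camera calls.

## Working session

There is one attempt and no reset: what is moved stays moved. The work goes in short steps, Python scripts to look and compute and a tool call to move; the robot and the scene stay as the last step left them, time stands still between calls to the robot, and variables do not carry over. Pictures are saved under pics/ and viewed, at most 14 in all, crops included, and the job is handed in when it is done.

Besides the shell and the picture viewer there is one more tool, called after "Emit:" in YAML: its name, and indented under it one key for each argument. carry_out: Moves the arm, as the interface text tells. Its arguments: {"type":"object","properties":{"xyz":{"type":"array"},"yaw":{"type":"array"},"claw":{"type":"array"},"force":{"type":"number"}},"required":["xyz","yaw","claw"]}

```bash
mkdir -p pics; ls
python3 - <<'E'
from rig import robot
import cv2,numpy as np
s=robot.sense();print({k:np.round(v,3).tolist() for k,v in s.items()})
for n in("top","scene"):
    c=robot.capture(n);cv2.imwrite(f"pics/{n}0.png",c["pixels"][:,:,::-1]);np.savez(f"{n}0.npz",**c);print(n,c["K"].round(1).tolist(),c["R"].round(3).tolist(),c["t"].round(3))
E
```

```text
pics
{'time_s': 0.0, 'joints': [1.011, 0.494, 1.346, -0.0, 1.303, -0.095], 'joint_vel': [0.001, -0.0, 0.0, -0.002, 0.001, -0.0], 'tau': [-0.002, -87.879, -38.186, 0.071, 0.053, -0.0], 'ee_pos': [0.28, 0.558, 0.213], 'tcp_rot': [[-0.894, 0.448, -0.001], [0.448, 0.894, -0.001], [0.0, -0.001, -1.0]], 'ft_force': [0.386, 0.006, -0.88], 'torque': [-0.043, 0.029, -0.02], 'gripper_force': 0.0, 'grip_width': 0.091}
top [[541.5, 0.0, 319.1], [0.0, 541.5, 233.9], [0.0, 0.0, 1.0]] [[0.024, -1.0, -0.012], [-0.98, -0.021, -0.196], [0.196, 0.016, -0.981]] [-0.011  0.525  1.164]
scene [[608.0, 0.0, 307.0], [0.0, 608.0, 240.6], [0.0, 0.0, 1.0]] [[-0.56, 0.828, -0.008], [0.631, 0.42, -0.652], [-0.537, -0.37, -0.758]] [ 0.306 -0.294  1.515]
```

View pics/top0.png

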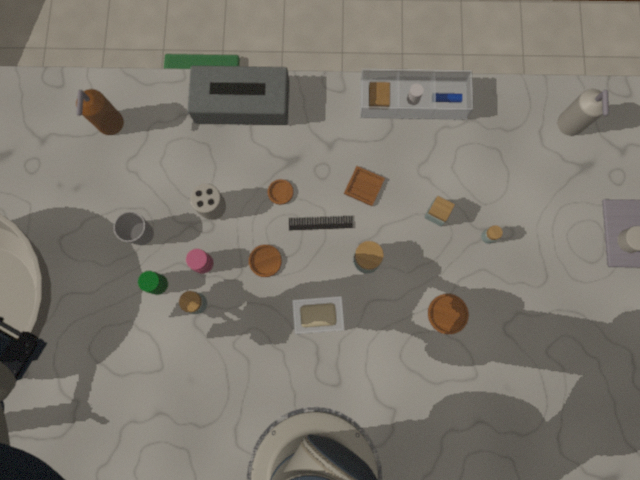

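View pics/scene0.png

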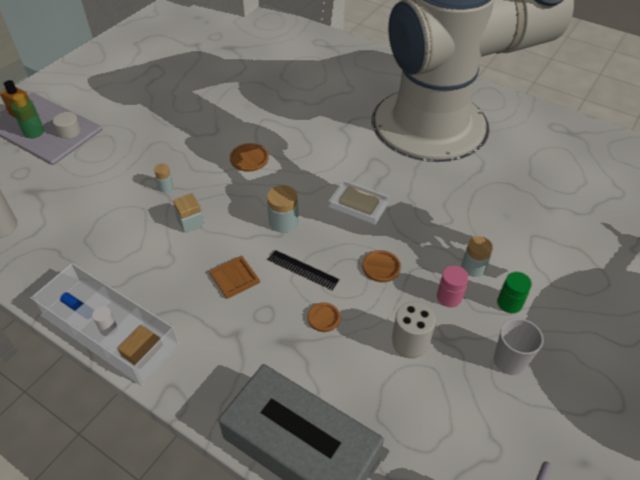

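The top view shows:
- **Jars:** square (440,209), small (494,233), large (369,255), medium (191,301), which stands in shadow.
- **Look-alikes of the medium jar:** pink (199,261) and green (152,282).
- **Coasters:** small (281,191), medium (266,261), large (448,313), square (365,185).
- **Leave standing:** tumbler (130,228), toothbrush holder (205,200).

The scene view agrees: medium jar (477,256), pink (452,287), green (515,292). What could be taken for the medium jar is pink, green, or the bamboo-capped jar at (191,301). By the description it is the bamboo-capped one. Next I measure and take a crop.

```bash
cat > h.py <<'E'
import numpy as np,cv2
def world(c):
    v,u=np.mgrid[:480,:640];d=c["depth"].astype(float);K=c["K"]
    p=np.stack([(u-K[0,2])*d/K[0,0],(v-K[1,2])*d/K[1,1],d],-1)
    w=(p-c["t"])@c["R"];w[d==0]=np.nan;return w
def proj(c,X):
    p=c["R"]@np.asarray(X)+c["t"];q=c["K"]@p;return q[:2]/q[2]
def near(w,xy,r,z0,z1):
    m=(np.hypot(w[...,0]-xy[0],w[...,1]-xy[1])<r)&(w[...,2]>z0)&(w[...,2]<z1);return m
def mid(P):
    (a,b),r,_=None,None,None
E
sed -i '/^def mid/,$d' h.py
python3 - <<'E'
from h import *
seeds=dict(square=(440,209,.062),small=(494,233,.058),large=(369,255,.08),medium=(191,301,.07),pink=(199,261,.07),green=(152,282,.07),tumbler=(130,228,.085),holder=(205,200,.088),
 c_small=(281,191,.01),c_medium=(266,261,.01),c_large=(448,313,.01),c_square=(365,185,.01),comb=(320,222,.01),dish=(318,315,.02))
T=dict(np.load("top0.npz"));S=dict(np.load("scene0.npz"));wt,ws=world(T),world(S)
fl=[np.nanmedian(w[near(w,(.45,0),.3,-.02,.02)][:,2]) for w in(wt,ws)];print("floor",fl)
for n,(u,v,h) in seeds.items():
    d=1/( T["K"][0,0]);ray=T["R"].T@np.array([(u-T["K"][0,2])*d,(v-T["K"][1,2])*d,1]);o=-T["R"].T@T["t"]
    X=o+ray*(h-o[2])/ray[2];out=[]
    for w in(wt,ws):
        r=.06 if n.startswith("c_") or n in("comb","dish") else .045
        z0=(.006 if n.startswith("c_") else h-.008);m=near(w,X[:2],r,z0,h+.008)
        P=w[m]; 
        if len(P)<5: out.append(None);continue
        lab=cv2.minAreaRect(P[:,:2].astype(np.float32)*1000)
        c,rr=cv2.minEnclosingCircle(P[:,:2].astype(np.float32)*1000)
        out.append((len(P),"med z %.1f"%(1e3*np.median(P[:,2])),"mean",(1e3*P[:,:2].mean(0)).round(1).tolist(),"rect",np.round(lab[0],1).tolist(),np.round(lab[1],1).tolist(),round(lab[2],1),"circ",np.round(c,1).tolist(),round(rr,1)))
    print(n,X[:2].round(3)*1000);[print("   ",o) for o in out]
img=T["pixels"][170:340,110:260,::-1];img2=T["pixels"][170:340,410:530,::-1]
cv2.imwrite("pics/crop.png",cv2.resize(np.hstack([img,img2]),None,fx=2.9,fy=2.9,interpolation=cv2.INTER_CUBIC))
E
```

```text
floor [np.float64(0.0006011137226384761), np.float64(0.0012890211877071983)]
square [ 586. -269.]
    (396, 'med z 62.3', 'mean', [588.7, -272.3], 'rect', [589.8, -272.8], [43.9, 45.8], 63.6, 'circ', [589.8, -272.9], 29.6)
    (389, 'med z 62.6', 'mean', [591.3, -270.7], 'rect', [590.0, -272.0], [49.6, 44.2], 63.2, 'circ', [590.3, -271.5], 30.8)
small [ 534. -388.]
    (170, 'med z 57.9', 'mean', [537.7, -390.6], 'rect', [538.0, -391.2], [29.9, 31.0], 44.5, 'circ', [538.5, -390.8], 16.4)
    (147, 'med z 57.9', 'mean', [539.6, -389.3], 'rect', [538.5, -390.5], [31.4, 29.7], 42.7, 'circ', [537.7, -390.1], 17.3)
large [ 475. -109.]
    (634, 'med z 80.3', 'mean', [476.9, -109.2], 'rect', [477.3, -109.4], [60.9, 60.4], 76.7, 'circ', [477.5, -109.5], 31.0)
    (586, 'med z 80.6', 'mean', [479.3, -107.5], 'rect', [476.6, -109.5], [63.6, 59.5], 35.8, 'circ', [476.8, -109.5], 32.4)
medium [368. 274.]
    (379, 'med z 70.0', 'mean', [368.2, 276.9], 'rect', [368.1, 277.2], [44.8, 46.1], 59.1, 'circ', [368.6, 278.0], 24.1)
    (418, 'med z 70.4', 'mean', [370.6, 278.3], 'rect', [367.8, 277.0],
[... 1970 characters left out ...]
, [655.2, -111.1], [92.5, 88.2], 63.0, 'circ', [651.9, -107.4], 56.1)
    (711, 'med z 9.1', 'mean', [653.9, -101.7], 'rect', [651.3, -102.9], [80.0, 82.8], 66.0, 'circ', [653.5, -101.7], 52.8)
comb [562.   0.]
    (808, 'med z 4.1', 'mean', [561.7, 1.1], 'rect', [563.9, 0.4], [115.9, 117.4], 1.2, 'circ', [562.0, 0.5], 59.9)
    (1055, 'med z 4.1', 'mean', [562.2, 0.8], 'rect', [563.0, -0.8], [115.8, 116.2], 52.5, 'circ', [562.0, 0.4], 59.9)
dish [346.  -0.]
    (822, 'med z 24.3', 'mean', [347.6, -0.7], 'rect', [348.1, -0.8], [75.2, 109.9], 5.8, 'circ', [346.5, -0.4], 59.9)
    (1018, 'med z 22.4', 'mean', [351.4, 1.6], 'rect', [347.0, -1.2], [81.4, 111.1], 6.2, 'circ', [346.4, -0.3], 59.9)
```

View pics/crop.png

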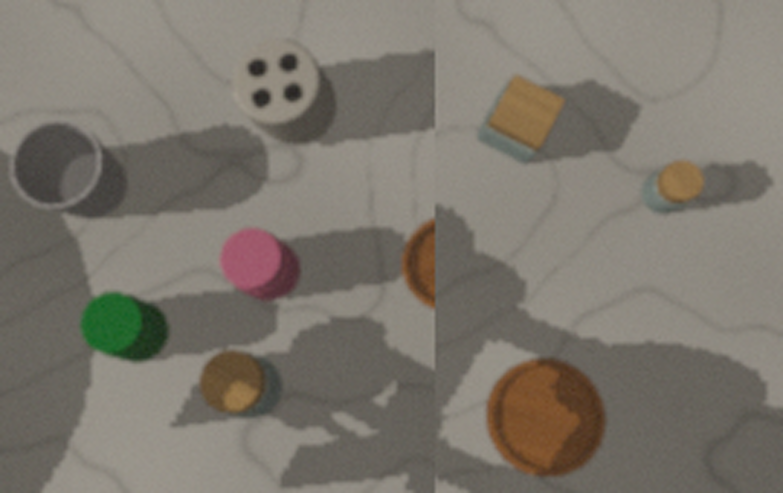

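The crop confirms the choice: the bamboo-capped medium jar at top pixel (191,301), with the pink (199,261) and green (152,282) look-alikes beside it. The square and small jars show up clearly on the right. Next I refine the coasters by colour.

Run:
```python
from h import *
seeds=dict(c_square=(654,-103,37,37),c_small=(635,95,31,31),c_medium=(470,125,38.5,38),c_large=(358.5,-294,46,46))
for cam in("top","scene"):
    C=dict(np.load(cam+"0.npz"));K,R,t=C["K"],C["R"],C["t"]
    hsv=cv2.cvtColor(C["pixels"],cv2.COLOR_RGB2HSV);m=((hsv[...,0]<18)&(hsv[...,1]>110)).astype(np.uint8)
    v,u=np.mgrid[:480,:640];ray=np.stack([(u-K[0,2])/K[0,0],(v-K[1,2])/K[1,1],np.ones(u.shape)],-1)@R;o=-R.T@t
    for n,(x,y,r,_) in seeds.items():
        X=(o+ray*((.0095-o[2])/ray[...,2])[...,None])*1000
        lo=(m>0)&(np.hypot(X[...,0]-x,X[...,1]-y)<(62 if n!="c_square" else 65))
        k,l,st,ce=cv2.connectedComponentsWithStats(lo.astype(np.uint8));b=1+np.argmax(st[1:,4]);P=X[l==b][:,:2].astype(np.float32)
        q=cv2.minAreaRect(P);c,rr=cv2.minEnclosingCircle(P)
        print(cam,n,len(P),"mean",P.mean(0).round(1),"rect",np.round(q[0],1),np.round(q[1],1),round(q[2],1),"circ",np.round(c,1),round(rr,1))
```

```text
top c_square 918 mean [ 652.6 -101.6] rect [ 652.6 -101.5] [71.9 74.3] 66.6 circ [ 652.9 -101.5] 49.0
top c_small 487 mean [633.9  96.6] rect [634.   96.6] [56.3 57. ] 1.2 circ [634.2  96.8] 30.3
top c_medium 812 mean [468.8 125.7] rect [468.7 126.2] [72.4 71.6] 2.2 circ [468.8 125.8] 37.3
top c_large 1256 mean [ 356.8 -291.9] rect [ 357.3 -291.8] [87.  88.1] 1.3 circ [ 356.7 -292. ] 45.0
scene c_square 1198 mean [ 654.7 -100.1] rect [ 653.9 -100.6] [78.6 73.9] 66.5 circ [ 653.9 -101.3] 51.6
scene c_small 731 mean [635.6  97.5] rect [635.4  98.2] [62.  59.5] 34.0 circ [635.7  97.1] 31.5
scene c_medium 928 mean [471.  126.6] rect [470.9 126.6] [76.6 71.7] 30.6 circ [470.5 126.3] 39.1
scene c_large 826 mean [ 359.5 -291. ] rect [ 359.6 -291.8] [91.  87.4] 33.6 circ [ 358.7 -291.1] 47.6
```

```bash
cat > go.py <<'E'
# usage: go.py x y z(mm) angle_of_tool_y(deg): shift in tool axes (mm, before turning) and turn needed
import sys,numpy as np
from rig import robot
a=[float(v) for v in sys.argv[1:]];s=robot.sense();R=np.array(s["tcp_rot"]);p=np.array(s["ee_pos"])*1e3
ang=np.degrees(np.arctan2(R[1,1],R[0,1]))
print("t",round(s["time_s"],2),"pos",p.round(1),"yang",ang.round(1),"width",round(s["grip_width"]*1e3,1),"gf",round(s["gripper_force"],1),"ft",np.round(s["ft_force"],1),"q6",round(s["joints"][5],2),"tilt",R[:2,2].round(4))
if a: print("shift",(R.T@(np.array(a[:3])-p)).round(1),"yaw",-((a[3]-ang+90)%180-90).round(1) if len(a)>3 else "")
E
python3 go.py 590 -272.3 150 63.4; python3 go.py 590 -272.3 14 63.4
```

```text
t 0.1 pos [280.  558.4 213.4] yang 63.4 width 91.0 gf 0.0 ft [-0.7 -0.7 -0.7] q6 -0.1 tilt [-0.0006 -0.001 ]
shift [-649.5 -603.5   64. ] yaw -0.0
t 0.1 pos [280.  558.4 213.4] yang 63.4 width 91.0 gf 0.0 ft [-0.7 -0.7 -0.7] q6 -0.1 tilt [-0.0006 -0.001 ]
shift [-649.5 -603.4  200. ] yaw -0.0
```

Emit:
carry_out:
  xyz:
    - [-32,-30,3]
    - [-32,-30,3]
    - [-32,-30,3]
    - [-32,-30,3]
    - [-32,-30,3]
    - [-32,-30,3]
    - [-32,-30,3]
    - [-32,-30,3]
    - [-32,-30,3]
    - [-32,-30,3]
    - [-32,-30,3]
    - [-32,-30,3]
    - [-32,-30,3]
    - [-32,-30,3]
    - [-32,-30,3]
    - [-32,-30,3]
    - [-32,-30,3]
    - [-32,-30,3]
    - [-32,-30,3]
    - [0,0,0]
  yaw: [0,0,0,0,0,0,0,0,0,0,0,0,0,0,0,0,0,0,0,0]
  claw: [80,80,80,80,80,80,80,80,80,80,80,80,80,80,80,80,80,80,80,80]
  force: 15

```text
time_s: 2.6
ee_pos: [0.5687, -0.226, 0.1562]
tcp_rot: [[-0.893, 0.45, 0.0], [0.45, 0.893, -0.0], [-0.0, -0.0, -1.0]]
ft_force: [-0.1, -0.1, 0.5]
grip_width: 0.08
gripper_force: 0.0
```

```bash
python3 go.py 590 -272.3 14 63.4
```

```text
t 2.6 pos [ 568.7 -226.   156.2] yang 63.2 width 80.0 gf 0.0 ft [-0.1 -0.1  0.5] q6 -1.58 tilt [ 0.     -0.0004]
shift [-39.8 -31.7 142.2] yaw -0.2
```

Emit:
carry_out:
  xyz:
    - [-20,-16,0]
    - [-20,-15.7,0]
    - [0,0,20]
    - [0,0,20]
    - [0,0,20]
    - [0,0,20]
    - [0,0,20]
    - [0,0,20]
    - [0,0,12]
    - [0,0,10]
    - [0,0,0]
  yaw: [0,0,0,0,0,0,0,0,0,0,0]
  claw: [80,80,80,80,80,80,80,80,80,80,80]

```text
time_s: 3.98
ee_pos: [0.5894, -0.2693, 0.0145]
tcp_rot: [[-0.894, 0.448, -0.001], [0.448, 0.894, 0.0], [0.001, 0.0, -1.0]]
ft_force: [-0.1, -0.6, 0.5]
grip_width: 0.0803
gripper_force: 0.0
```

Emit:
carry_out:
  xyz:
    - [0,0,0]
    - [0,0,0]
    - [0,0,0]
    - [0,0,0]
    - [0,0,0]
    - [0,0,0]
  yaw: [0,0,0,0,0,0]
  claw: [60,48,44,40,40,40]

```text
time_s: 4.72
ee_pos: [0.5898, -0.2699, 0.0152]
tcp_rot: [[-0.894, 0.448, 0.0], [0.448, 0.894, -0.0], [-0.0, -0.0, -1.0]]
ft_force: [-2.0, -1.4, 5.7]
grip_width: 0.0457
gripper_force: 15.0
```

```bash
python3 go.py 653.3 -101.3 134 66.5
```

```text
t 4.72 pos [ 589.8 -269.9   15.2] yang 63.4 width 45.7 gf 15.0 ft [-2.  -1.4  5.7] q6 -1.63 tilt [ 0.0003 -0.0004]
shift [  18.8  179.1 -118.8] yaw -3.1
```

Emit:
carry_out:
  xyz:
    - [0,0,-5]
    - [0,0,-10]
    - [0,0,-20]
    - [0,0,-20]
    - [0,0,-20]
    - [0,0,-15]
    - [1,9,0]
    - [2,18,0]
    - [3,25,0]
    - [3,25,0]
    - [3,25,0]
    - [3,25,0]
    - [3,25,0]
    - [1,18,0]
    - [1,9,0]
    - [0,0,0]
  yaw: [0,0,0,0,0,0,0,0,-1,-1,-1,0,0,0,0,0]
  claw: [40,40,40,40,40,40,40,40,40,40,40,40,40,40,40,40]
  force: 22

```text
time_s: 6.72
ee_pos: [0.647, -0.0984, 0.1047]
tcp_rot: [[-0.916, 0.4, -0.0], [0.4, 0.916, 0.0], [0.0, -0.0, -1.0]]
ft_force: [0.3, -0.2, -1.1]
grip_width: 0.046
gripper_force: 22.0
```

```bash
python3 go.py 653.3 -101.3 19 66.5
python3 - <<'E'
from rig import robot
import cv2,numpy as np
a=robot.capture("top")["pixels"][130:300,280:480,::-1];b=robot.capture("scene")["pixels"][130:330,150:350,::-1]
cv2.imwrite("pics/s1.png",np.hstack([cv2.resize(a,(400,340)),cv2.resize(b,(340,340))]))
E
```

```text
t 6.72 pos [647.  -98.4 104.7] yang 66.4 width 46.0 gf 22.0 ft [ 0.3 -0.2 -1.1] q6 -1.4 tilt [-0.0004  0.    ]
shift [-7.  -0.1 85.7] yaw -0.1
```

View pics/s1.png

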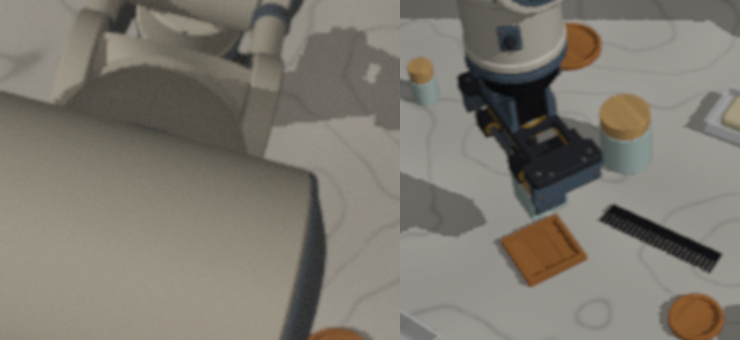

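The scene view shows the square jar held upright above the square coaster at crop pixel (543,250). I lower it now.

Emit:
carry_out:
  xyz:
    - [-3,0,0]
    - [-3,0,0]
    - [0,0,15]
    - [0,0,20]
    - [0,0,20]
    - [0,0,12]
    - [0,0,6]
    - [0,0,4]
    - [0,0,3]
    - [0,0,2]
    - [0,0,0]
    - [0,0,0]
  yaw: [0,0,0,0,0,0,0,0,0,0,0,0]
  claw: [40,40,40,40,40,40,40,40,40,40,40,40]

```text
time_s: 8.32
ee_pos: [0.6526, -0.1013, 0.0231]
tcp_rot: [[-0.916, 0.401, 0.0], [0.401, 0.916, -0.0], [-0.0, 0.0, -1.0]]
ft_force: [0.7, -0.1, -1.5]
grip_width: 0.0461
gripper_force: 22.0
```

```bash
python3 go.py 653.3 -101.3 19 66.5
```

```text
t 8.32 pos [ 652.6 -101.3   23.1] yang 66.4 width 46.1 gf 22.0 ft [ 0.7 -0.1 -1.5] q6 -1.4 tilt [ 0.0003 -0.0001]
shift [-0.6  0.3  4.1] yaw -0.1
```

Emit:
carry_out:
  xyz:
    - [0,0,1.5]
    - [0,0,1]
    - [0,0,0.7]
    - [0,0,0.5]
    - [0,0,0]
  yaw: [0,0,0,0,0]
  claw: [40,40,40,40,40]

```text
time_s: 8.95
ee_pos: [0.6525, -0.1013, 0.0193]
tcp_rot: [[-0.916, 0.401, 0.0], [0.401, 0.916, -0.0], [-0.0, 0.0, -1.0]]
ft_force: [0.1, 1.1, -0.0]
grip_width: 0.0461
gripper_force: 22.0
```

Emit:
carry_out:
  xyz:
    - [0,0,0.5]
    - [0,0,0.3]
    - [0,0,0]
  yaw: [0,0,0]
  claw: [40,40,40]

```text
time_s: 9.32
ee_pos: [0.6525, -0.1013, 0.0192]
tcp_rot: [[-0.916, 0.401, 0.0], [0.401, 0.916, -0.0], [-0.0, 0.0, -1.0]]
ft_force: [-4.9, 1.9, 11.4]
grip_width: 0.0458
gripper_force: 22.0
```

Emit:
carry_out:
  xyz:
    - [0,0,-0.5]
    - [0,0,0]
    - [0,0,0]
    - [0,0,0]
    - [0,0,-10]
    - [0,0,-20]
    - [0,0,-25]
    - [0,0,-25]
    - [0,0,-10]
    - [0,0,0]
  yaw: [0,0,0,0,0,0,0,0,0,0]
  claw: [50,55,62,70,70,70,70,70,70,70]

```text
time_s: 10.58
ee_pos: [0.6529, -0.1014, 0.1099]
tcp_rot: [[-0.916, 0.401, 0.002], [0.401, 0.916, -0.0], [-0.002, 0.0, -1.0]]
ft_force: [-0.2, -0.0, -0.7]
grip_width: 0.0702
gripper_force: 0.0
```

```bash
python3 go.py 538.3 -390.7 13 66.4
```

```text
t 10.57 pos [ 652.9 -101.4  109.9] yang 66.4 width 70.2 gf 0.0 ft [-0.2 -0.  -0.7] q6 -1.4 tilt [ 0.0016 -0.0004]
shift [ -10.9 -310.9   96.9] yaw -0.0
```

Emit:
carry_out:
  xyz:
    - [-1,-15,0]
    - [-1,-31,0]
    - [-1,-31,0]
    - [-1,-31,0]
    - [-1,-31,0]
    - [-1,-31,0]
    - [-1,-31,0]
    - [-1,-31,0]
    - [-1,-31,0]
    - [-1,-31,0]
    - [-1,-16,0]
    - [0,0,0]
    - [0,0,0]
  yaw: [0,0,0,0,0,0,0,0,0,0,0,0,0]
  claw: [70,70,70,70,70,70,70,70,70,70,70,70,70]
  force: 12

```text
time_s: 12.2
ee_pos: [0.5384, -0.3888, 0.1087]
tcp_rot: [[-0.916, 0.4, -0.0], [0.4, 0.916, 0.001], [0.001, 0.0, -1.0]]
ft_force: [0.1, 0.3, 1.1]
grip_width: 0.0704
gripper_force: 0.0
```

```bash
python3 go.py 538.3 -390.7 13 66.4;python3 - <<'E'
from rig import robot
import cv2,numpy as np
from h import *
c=robot.capture("top");cv2.imwrite("pics/a1.png",c["pixels"][100:320,180:530,::-1]);w=world(c)
for n,x,y,h in(("square",653,-101,.066),("large",477,-109.5,.08),("small",538.3,-390.7,.058)):
    P=w[near(w,(x/1e3,y/1e3),.045,h-.008,h+.008)]*1e3
    if len(P)>20:print(n,len(P),np.median(P[:,2]).round(1),np.round(cv2.minAreaRect(P[:,:2].astype(np.float32)),1) if 0 else cv2.minAreaRect(P[:,:2].astype(np.float32)))
E
```

```text
t 12.2 pos [ 538.4 -388.8  108.7] yang 66.4 width 70.4 gf 0.0 ft [0.1 0.3 1.1] q6 -1.87 tilt [-0.0004  0.0006]
shift [-0.7 -1.8 95.6] yaw -0.0
```

View pics/a1.png

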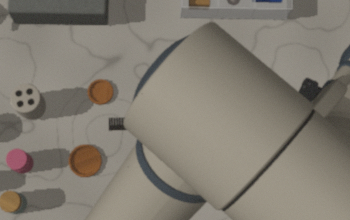

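The arm hides the square coaster in this view. I'll check it later and continue with the small jar.

Emit:
carry_out:
  xyz:
    - [-1,-2,10]
    - [0,0,20]
    - [0,0,20]
    - [0,0,20]
    - [0,0,14]
    - [0,0,8]
    - [0,0,3]
    - [0,0,0]
    - [0,0,0]
    - [0,0,0]
    - [0,0,0]
    - [0,0,0]
    - [0,0,0]
  yaw: [0,0,0,0,0,0,0,0,0,0,0,0,0]
  claw: [70,70,70,70,70,70,70,70,55,42,34,28,28]

```text
time_s: 13.88
ee_pos: [0.5385, -0.392, 0.014]
tcp_rot: [[-0.916, 0.401, 0.0], [0.401, 0.916, -0.0], [-0.0, -0.0, -1.0]]
ft_force: [-0.7, -0.4, 2.4]
grip_width: 0.0334
gripper_force: 12.0
```

```bash
python3 go.py 634.8 97 110 66.4
```

```text
t 13.88 pos [ 538.5 -392.    14. ] yang 66.4 width 33.4 gf 12.0 ft [-0.7 -0.4  2.4] q6 -1.88 tilt [ 0.0001 -0.0001]
shift [107.7 486.6 -96. ] yaw -0.0
```

Emit:
carry_out:
  xyz:
    - [0,0,-5]
    - [0,0,-12]
    - [0,0,-20]
    - [0,0,-25]
    - [0,0,-25]
    - [0,0,-15]
    - [3,12,0]
    - [5,22,0]
    - [6,28,0]
    - [6,28,0]
    - [6,28,0]
    - [6,28,0]
    - [6,28,0]
    - [6,28,0]
    - [6,28,0]
    - [6,28,0]
    - [6,28,0]
    - [6,28,0]
    - [6,28,0]
    - [6,28,0]
  yaw: [0,0,0,0,0,0,0,0,0,0,0,0,0,0,0,0,0,0,0,0]
  claw: [28,28,28,28,28,28,28,28,28,28,28,28,28,28,28,28,28,28,28,28]
  force: 15

```text
time_s: 16.38
ee_pos: [0.6122, -0.0184, 0.1148]
tcp_rot: [[-0.916, 0.4, -0.002], [0.4, 0.916, 0.0], [0.002, -0.0, -1.0]]
ft_force: [-0.6, 0.5, -0.3]
grip_width: 0.0333
gripper_force: 15.0
```

Emit:
carry_out:
  xyz:
    - [6,28,0]
    - [6,25,0]
    - [6,20,0]
    - [3,12,0]
    - [0,0,0]
    - [0,0,0]
  yaw: [0,0,0,0,0,0]
  claw: [28,28,28,28,28,28]

```text
time_s: 17.12
ee_pos: [0.6281, 0.0648, 0.1158]
tcp_rot: [[-0.916, 0.401, -0.0], [0.401, 0.916, -0.0], [0.0, -0.0, -1.0]]
ft_force: [-0.2, -0.7, -1.9]
grip_width: 0.0336
gripper_force: 15.0
```

```bash
python3 go.py 634.8 97 18 66.4;python3 - <<'E'
from rig import robot
import cv2,numpy as np
from h import *
for cam in("top","scene"):
  c=robot.capture(cam);w=world(c);cv2.imwrite(f"pics/b_{cam}.png",c["pixels"][:,:,::-1])
  for n,x,y,h in(("square",653,-101,.066),("large",477,-109.5,.08)):
    P=w[near(w,(x/1e3,y/1e3),.045,h-.008,h+.008)]*1e3
    if len(P)>20:print(n,len(P),np.median(P[:,2]).round(1),cv2.minAreaRect(P[:,:2].astype(np.float32)))
E
```

```text
t 17.12 pos [628.1  64.8 115.8] yang 66.3 width 33.6 gf 15.0 ft [-0.2 -0.7 -1.9] q6 -1.15 tilt [-0.0002 -0.0002]
shift [ 6.8 32.2 97.8] yaw -0.1
square 375 66.2 ((653.6424560546875, -101.55613708496094), (44.022911071777344, 45.07262420654297), 66.83226013183594)
large 634 80.4 ((477.3460998535156, -109.69644165039062), (60.277549743652344, 60.697147369384766), 11.220547676086426)
square 489 66.5 ((653.4706420898438, -101.64945983886719), (47.2242546081543, 44.998268127441406), 64.68667602539062)
large 63 80.7 ((479.947021484375, -132.90792846679688), (37.05055618286133, 13.783349990844727), 16.50659942626953)
```

View pics/b_scene.png

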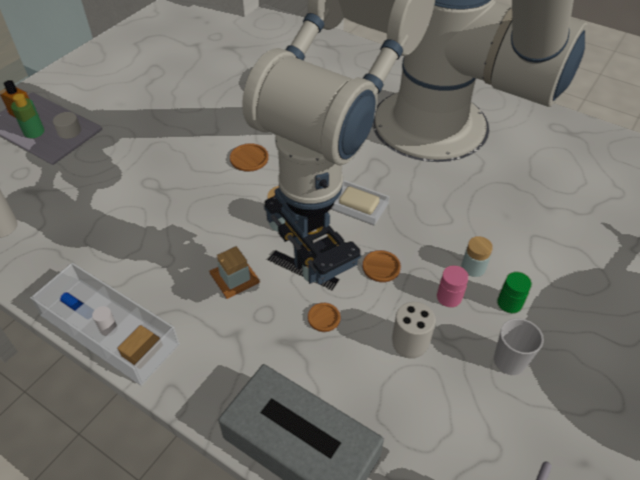

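The square jar at scene pixel (235,268) stands down in its coaster, with its top at 66 mm. The small coaster is free at (323,317), and the small jar is held. I move over it and lower.

Emit:
carry_out:
  xyz:
    - [2,10,0]
    - [3,13,0]
    - [2,9,0]
    - [0,0,0]
    - [0,0,12]
    - [0,0,22]
    - [0,0,22]
    - [0,0,16]
    - [0,0,8]
    - [0,0,5]
    - [0,0,3]
    - [0,0,0]
    - [0,0,0]
  yaw: [0,0,0,0,0,0,0,0,0,0,0,0,0]
  claw: [28,28,28,28,28,28,28,28,28,28,28,28,28]

```text
time_s: 18.85
ee_pos: [0.6349, 0.0975, 0.0283]
tcp_rot: [[-0.916, 0.401, 0.001], [0.401, 0.916, 0.0], [-0.001, 0.0, -1.0]]
ft_force: [0.6, 0.5, -0.9]
grip_width: 0.0332
gripper_force: 15.0
```

```bash
python3 go.py 634.8 97 18 66.4
```

```text
t 18.85 pos [634.9  97.5  28.3] yang 66.4 width 33.2 gf 15.0 ft [ 0.6  0.5 -0.9] q6 -1.1 tilt [0.0007 0.    ]
shift [-0.1 -0.5 10.3] yaw -0.0
```

Emit:
carry_out:
  xyz:
    - [0,0,4]
    - [0,0,3]
    - [0,0,1.5]
    - [0,0,0.7]
    - [0,0,0.5]
    - [0,0,0]
  yaw: [0,0,0,0,0,0]
  claw: [28,28,28,28,28,28]

```text
time_s: 19.6
ee_pos: [0.6347, 0.0975, 0.0183]
tcp_rot: [[-0.916, 0.401, 0.0], [0.401, 0.916, -0.0], [-0.0, -0.0, -1.0]]
ft_force: [0.6, 0.1, -0.9]
grip_width: 0.0334
gripper_force: 15.0
```

Emit:
carry_out:
  xyz:
    - [0,0,0.4]
    - [0,0,0.3]
    - [0,0,0]
  yaw: [0,0,0]
  claw: [28,28,28]

```text
time_s: 19.98
ee_pos: [0.6347, 0.0975, 0.018]
tcp_rot: [[-0.916, 0.401, 0.0], [0.401, 0.916, -0.0], [-0.0, 0.0, -1.0]]
ft_force: [-1.5, 0.1, 6.0]
grip_width: 0.0332
gripper_force: 15.0
```

Contact at 6 N. I release and retreat.

Emit:
carry_out:
  xyz:
    - [0,0,-0.3]
    - [0,0,0]
    - [0,0,0]
    - [0,0,0]
    - [0,0,-10]
    - [0,0,-20]
    - [0,0,-25]
    - [0,0,-25]
    - [0,0,-15]
    - [0,0,0]
  yaw: [0,0,0,0,0,0,0,0,0,0]
  claw: [36,42,55,70,70,70,70,70,70,70]

```text
time_s: 21.22
ee_pos: [0.6353, 0.0975, 0.1139]
tcp_rot: [[-0.916, 0.401, 0.002], [0.401, 0.916, 0.0], [-0.002, 0.001, -1.0]]
ft_force: [0.0, -0.2, -1.4]
grip_width: 0.07
gripper_force: 0.0
```

```bash
python3 go.py 368 277.3 150 120
```

```text
t 21.23 pos [635.3  97.5 113.9] yang 66.4 width 70.0 gf 0.0 ft [ 0.  -0.2 -1.4] q6 -1.1 tilt [0.002  0.0001]
shift [316.9  57.6 -36.6] yaw -53.6
```

Emit:
carry_out:
  xyz:
    - [15,3,-8]
    - [29,5,-8]
    - [29,5,-8]
    - [29,5,-8]
    - [29,5,-4]
    - [29,5,0]
    - [29,5,0]
    - [29,5,0]
    - [29,5,0]
    - [29,5,0]
    - [29,6,0]
    - [12,3,0]
    - [0,0,0]
    - [0,0,0]
    - [0,0,0]
    - [0,0,0]
    - [0,0,0]
    - [0,0,0]
    - [0,0,0]
    - [0,0,0]
  yaw: [0,0,0,0,0,0,0,0,0,0,0,0,-9,-9,-9,-9,-9,-9,0,0]
  claw: [70,70,70,70,70,70,70,70,70,70,70,70,70,70,70,70,70,70,70,70]

```text
time_s: 23.72
ee_pos: [0.367, 0.2767, 0.1487]
tcp_rot: [[-0.865, -0.502, -0.0], [-0.502, 0.865, -0.0], [0.0, -0.0, -1.0]]
ft_force: [-0.2, -0.8, 0.3]
grip_width: 0.07
gripper_force: 0.0
```

```bash
python3 go.py 368 277.3 16 120;python3 - <<'E'
from rig import robot
import cv2,numpy as np
from h import *
for cam in("top","scene"):
  c=robot.capture(cam);w=world(c);cv2.imwrite(f"pics/c_{cam}.png",c["pixels"][:,:,::-1])
  for n,x,y,h in(("small",635,97,.062),("medium",368,277,.07),("pink",461,269,.07),("green",410,370,.07)):
    P=w[near(w,(x/1e3,y/1e3),.04,h-.008,h+.008)]*1e3
    if len(P)>20:print(cam,n,len(P),np.median(P[:,2]).round(1),cv2.minAreaRect(P[:,:2].astype(np.float32)))
E
```

```text
t 23.73 pos [367.  276.7 148.7] yang 120.2 width 70.0 gf 0.0 ft [-0.2 -0.8  0.3] q6 -1.58 tilt [-0.0002 -0.0002]
shift [ -1.2   0.  132.7] yaw 0.2
top small 155 62.2 ((634.1939697265625, 97.92305755615234), (29.7327938079834, 29.999479293823242), 3.1466805934906006)
top medium 177 70.1 ((363.1644592285156, 275.34674072265625), (34.320823669433594, 42.076759338378906), 29.469154357910156)
top pink 109 69.7 ((470.8055114746094, 266.3326721191406), (46.202274322509766, 27.256296157836914), 75.10449981689453)
scene small 246 62.5 ((634.1948852539062, 97.74822998046875), (31.779983520507812, 30.65202522277832), 33.38999938964844)
scene medium 413 70.4 ((368.869140625, 278.2305603027344), (46.36150360107422, 46.3524055480957), 62.88120651245117)
scene pink 472 70.6 ((461.58319091796875, 268.83746337890625), (46.987648010253906, 47.172210693359375), 37.22852325439453)
scene green 485 70.4 ((409.7249450683594, 370.8402099609375), (46.21218490600586, 47.54954528808594), 59.142967224121094)
```

View pics/c_scene.png

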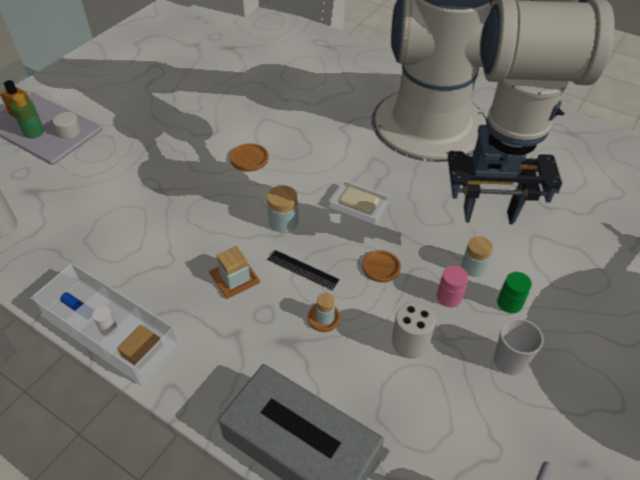

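The small jar stands in its coaster at scene pixel (325,310), top at 62 mm. The gripper is above the medium jar at (478,255), with pink (452,287) and green (515,292) clear of the fingers. I lower and grip.

Emit:
carry_out:
  xyz:
    - [-1,0,10]
    - [0,0,20]
    - [0,0,22]
    - [0,0,22]
    - [0,0,22]
    - [0,0,18]
    - [0,0,12]
    - [0,0,5]
    - [0,0,0]
    - [0,0,0]
    - [0,0,0]
    - [0,0,0]
    - [0,0,0]
    - [0,0,0]
  yaw: [0,0,0,0,0,0,0,0,0,0,0,0,0,0]
  claw: [70,70,70,70,70,70,70,70,70,60,52,46,42,42]
  force: 15

```text
time_s: 25.58
ee_pos: [0.3682, 0.2775, 0.0181]
tcp_rot: [[-0.863, -0.506, 0.001], [-0.506, 0.863, 0.0], [-0.001, 0.0, -1.0]]
ft_force: [-1.1, 0.9, 7.5]
grip_width: 0.0484
gripper_force: 15.0
```

```bash
python3 go.py 469.8 126.1 120 120
```

```text
t 25.57 pos [368.2 277.5  18.1] yang 120.4 width 48.4 gf 15.0 ft [-1.1  0.9  7.5] q6 -1.58 tilt [0.0006 0.0004]
shift [ -11.2 -182.  -101.9] yaw 0.4
```

Emit:
carry_out:
  xyz:
    - [0,0,-5]
    - [0,0,-12]
    - [0,0,-20]
    - [0,0,-25]
    - [0,0,-25]
    - [0,0,-15]
    - [0,-10,0]
    - [-1,-18,0]
    - [-2,-24,0]
    - [-2,-24,0]
    - [-2,-24,0]
    - [-2,-24,0]
    - [-2,-24,0]
    - [0,-18,0]
    - [0,-12,0]
    - [0,-4,0]
    - [0,0,0]
    - [0,0,0]
  yaw: [0,0,0,0,0,0,0,0,0,0,0,0,0,0,0,0,0,0]
  claw: [42,42,42,42,42,42,42,42,42,42,42,42,42,42,42,42,42,42]
  force: 22

```text
time_s: 27.82
ee_pos: [0.4691, 0.1263, 0.1198]
tcp_rot: [[-0.862, -0.506, -0.0], [-0.506, 0.862, 0.0], [0.0, 0.0, -1.0]]
ft_force: [-0.3, 0.4, -2.3]
grip_width: 0.048
gripper_force: 22.0
```

```bash
python3 go.py 469.8 126.1 22 120
```

```text
t 27.82 pos [469.1 126.3 119.8] yang 120.4 width 48.0 gf 22.0 ft [-0.3  0.4 -2.3] q6 -1.96 tilt [-0.0002  0.0001]
shift [-0.5 -0.5 97.8] yaw 0.4
```

Emit:
carry_out:
  xyz:
    - [0,0,12]
    - [0,0,22]
    - [0,0,22]
    - [0,0,16]
    - [0,0,10]
    - [0,0,6]
    - [0,0,4]
    - [0,0,2]
    - [0,0,1]
    - [0,0,0]
    - [0,0,0]
  yaw: [0,0,0,0,0,0,0,0,0,0,0]
  claw: [42,42,42,42,42,42,42,42,42,42,42]

```text
time_s: 29.2
ee_pos: [0.4696, 0.1259, 0.025]
tcp_rot: [[-0.863, -0.506, 0.0], [-0.506, 0.863, 0.0], [-0.0, -0.0, -1.0]]
ft_force: [0.4, -0.3, -0.7]
grip_width: 0.0482
gripper_force: 22.0
```

Emit:
carry_out:
  xyz:
    - [0,0,1.2]
    - [0,0,0.8]
    - [0,0,0.6]
    - [0,0,0.5]
    - [0,0,0]
    - [0,0,0]
  yaw: [0,0,0,0,0,0]
  claw: [42,42,42,42,42,42]

```text
time_s: 29.95
ee_pos: [0.4695, 0.1258, 0.0221]
tcp_rot: [[-0.863, -0.506, 0.0], [-0.506, 0.863, 0.0], [-0.0, -0.0, -1.0]]
ft_force: [-2.6, -1.3, 11.8]
grip_width: 0.0483
gripper_force: 22.0
```

Contact at the expected height. I release and retreat, opening to 85 mm for the large jar.

Emit:
carry_out:
  xyz:
    - [0,0,-0.4]
    - [0,0,0]
    - [0,0,0]
    - [0,0,0]
    - [0,0,-10]
    - [0,0,-20]
    - [0,0,-25]
    - [0,0,-25]
    - [0,0,-25]
    - [0,0,-10]
    - [0,0,0]
  yaw: [0,0,0,0,0,0,0,0,0,0,0]
  claw: [52,58,65,75,88,88,88,88,88,88,88]

```text
time_s: 31.32
ee_pos: [0.4697, 0.1259, 0.1375]
tcp_rot: [[-0.863, -0.506, 0.001], [-0.506, 0.863, 0.0], [-0.001, -0.0, -1.0]]
ft_force: [0.1, 1.1, -0.4]
grip_width: 0.088
gripper_force: 0.0
```

```bash
python3 go.py 477.3 -109.6 130 120
```

```text
t 31.32 pos [469.7 125.9 137.5] yang 120.4 width 88.0 gf 0.0 ft [ 0.1  1.1 -0.4] q6 -1.96 tilt [0.0012 0.0002]
shift [ 112.5 -207.     7.5] yaw 0.4
```

Emit:
carry_out:
  xyz:
    - [6,-10,0]
    - [12,-22,0]
    - [12,-22,0]
    - [12,-22,0]
    - [12,-22,0]
    - [12,-22,0]
    - [12,-22,0]
    - [12,-22,0]
    - [12,-22,0]
    - [8,-16,0]
    - [3,-5,0]
    - [0,0,0]
    - [0,0,0]
    - [0,0,0]
    - [0,0,0]
    - [0,0,0]
    - [0,0,0]
    - [0,0,0]
    - [0,0,0]
  yaw: [0,0,0,0,0,0,0,0,0,0,0,9,9,9,9,9,9,0,0]
  claw: [88,88,88,88,88,88,88,88,88,88,88,88,88,88,88,88,88,88,88]

```text
time_s: 33.7
ee_pos: [0.4765, -0.1096, 0.137]
tcp_rot: [[-0.918, 0.397, -0.0], [0.397, 0.918, 0.0], [0.0, -0.0, -1.0]]
ft_force: [-0.4, -0.5, -0.4]
grip_width: 0.0878
gripper_force: 0.0
```

```bash
python3 go.py 477.3 -109.6 20 66.4;python3 - <<'E'
from rig import robot
import cv2,numpy as np
from h import *
for cam in("top","scene"):
  c=robot.capture(cam);w=world(c);cv2.imwrite(f"pics/d_{cam}.png",c["pixels"][:,:,::-1])
  for n,x,y,h in(("medium",469.5,126,.074),("large",477,-109.5,.08)):
    P=w[near(w,(x/1e3,y/1e3),.04,h-.008,h+.008)]*1e3
    if len(P)>20:print(cam,n,len(P),np.median(P[:,2]).round(1),cv2.minAreaRect(P[:,:2].astype(np.float32)))
E
```

```text
t 33.7 pos [ 476.5 -109.6  137. ] yang 66.6 width 87.8 gf 0.0 ft [-0.4 -0.5 -0.4] q6 -1.51 tilt [-0.0002  0.0001]
shift [ -0.7   0.3 117. ] yaw 0.2
top medium 356 74.1 ((470.50604248046875, 123.80387878417969), (45.61335372924805, 45.258201599121094), 35.712730407714844)
top large 75 80.2 ((475.00152587890625, -107.74864196777344), (57.99991226196289, 18.59145164489746), 64.45488739013672)
scene medium 418 74.6 ((470.8254089355469, 124.19518280029297), (46.99169158935547, 46.595436096191406), 43.76529312133789)
scene large 535 80.5 ((478.8962707519531, -109.55084228515625), (59.36701583862305, 61.60433578491211), 2.477318525314331)
```

View pics/d_scene.png

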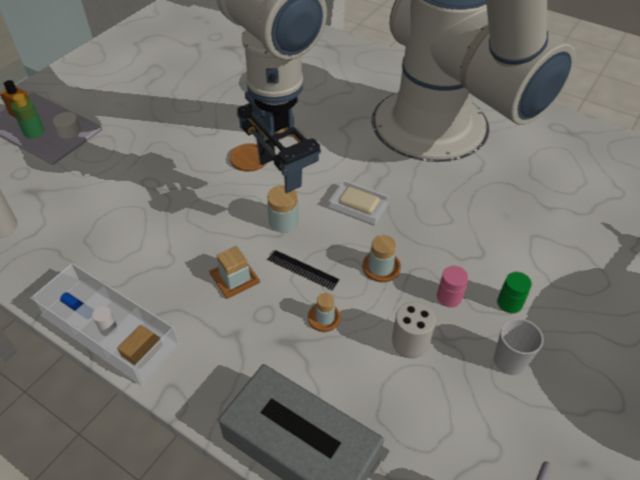

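The medium jar is seated at scene pixel (382,257), top at 74 mm. The gripper is above the large jar at (283,208). I lower and grip.

Emit:
carry_out:
  xyz:
    - [0,0,10]
    - [0,0,20]
    - [0,0,20]
    - [0,0,20]
    - [0,0,20]
    - [0,0,14]
    - [0,0,8]
    - [0,0,5]
    - [0,0,0]
    - [0,0,0]
    - [0,0,0]
    - [0,0,0]
    - [0,0,0]
    - [0,0,0]
  yaw: [0,0,0,0,0,0,0,0,0,0,0,0,0,0]
  claw: [88,88,88,88,88,88,88,88,88,78,68,62,58,58]
  force: 18

```text
time_s: 35.55
ee_pos: [0.4768, -0.1099, 0.0204]
tcp_rot: [[-0.916, 0.401, 0.001], [0.401, 0.916, -0.0], [-0.001, 0.0, -1.0]]
ft_force: [-0.1, 0.8, 5.6]
grip_width: 0.0641
gripper_force: 18.0
```

```bash
python3 go.py 358 -291.5 115 66.4
```

```text
t 35.55 pos [ 476.8 -109.9   20.4] yang 66.4 width 64.1 gf 18.0 ft [-0.1  0.8  5.6] q6 -1.51 tilt [ 0.0005 -0.0002]
shift [  36.  -214.   -94.7] yaw -0.0
```

Emit:
carry_out:
  xyz:
    - [0,0,-4]
    - [0,0,-10]
    - [0,0,-18]
    - [0,0,-22]
    - [0,0,-22]
    - [0,0,-14]
    - [2,-9,0]
    - [3,-17,0]
    - [4,-23,0]
    - [4,-23,0]
    - [4,-23,0]
    - [4,-23,0]
    - [4,-23,0]
    - [4,-23,0]
    - [4,-23,0]
    - [2,-17,0]
    - [1,-10,0]
    - [0,0,0]
    - [0,0,0]
  yaw: [0,0,0,0,0,0,0,0,0,0,0,0,0,0,0,0,0,0,0]
  claw: [58,58,58,58,58,58,58,58,58,58,58,58,58,58,58,58,58,58,58]
  force: 30

```text
time_s: 37.92
ee_pos: [0.358, -0.2911, 0.11]
tcp_rot: [[-0.916, 0.401, -0.0], [0.401, 0.916, 0.0], [0.0, 0.0, -1.0]]
ft_force: [-0.1, -0.2, -3.8]
grip_width: 0.064
gripper_force: 30.0
```

```bash
python3 go.py 358 -291.5 24.4 66.4
```

```text
t 37.92 pos [ 358.  -291.1  110. ] yang 66.4 width 64.0 gf 30.0 ft [-0.1 -0.2 -3.8] q6 -1.97 tilt [-0.0001  0.0003]
shift [-0.2 -0.4 85.6] yaw -0.0
```

Emit:
carry_out:
  xyz:
    - [0,0,10]
    - [0,0,20]
    - [0,0,20]
    - [0,0,14]
    - [0,0,8]
    - [0,0,5]
    - [0,0,3]
    - [0,0,2]
    - [0,0,1]
    - [0,0,0]
    - [0,0,0]
  yaw: [0,0,0,0,0,0,0,0,0,0,0]
  claw: [58,58,58,58,58,58,58,58,58,58,58]

```text
time_s: 39.3
ee_pos: [0.3579, -0.2916, 0.0272]
tcp_rot: [[-0.916, 0.401, 0.0], [0.401, 0.916, -0.0], [-0.0, -0.0, -1.0]]
ft_force: [0.2, -0.3, -3.3]
grip_width: 0.0635
gripper_force: 30.0
```

Emit:
carry_out:
  xyz:
    - [0,0,0.8]
    - [0,0,0.5]
    - [0,0,0]
    - [0,0,0]
  yaw: [0,0,0,0]
  claw: [58,58,58,58]

```text
time_s: 39.8
ee_pos: [0.3578, -0.2915, 0.0258]
tcp_rot: [[-0.916, 0.401, -0.0], [0.401, 0.916, 0.0], [0.0, -0.0, -1.0]]
ft_force: [-0.9, -0.6, -3.4]
grip_width: 0.0638
gripper_force: 30.0
```

Emit:
carry_out:
  xyz:
    - [0,0,0.7]
    - [0,0,0.6]
    - [0,0,0.4]
    - [0,0,0]
    - [0,0,0]
  yaw: [0,0,0,0,0]
  claw: [58,58,58,58,58]

```text
time_s: 40.42
ee_pos: [0.3579, -0.2915, 0.0244]
tcp_rot: [[-0.916, 0.401, 0.0], [0.401, 0.916, -0.0], [-0.0, -0.0, -1.0]]
ft_force: [-1.2, 0.6, 5.5]
grip_width: 0.0636
gripper_force: 30.0
```

Emit:
carry_out:
  xyz:
    - [0,0,-0.3]
    - [0,0,0]
    - [0,0,0]
    - [0,0,0]
    - [0,0,0]
    - [0,0,-10]
    - [0,0,-20]
    - [0,0,-25]
    - [0,0,-30]
    - [0,0,-30]
    - [0,0,-30]
    - [-10,-20,-10]
    - [-10,-20,0]
    - [-10,-30,0]
    - [-10,-30,0]
    - [0,0,0]
    - [0,0,0]
  yaw: [0,0,0,0,0,0,0,0,0,0,0,0,0,0,0,0,0]
  claw: [68,74,82,88,88,88,88,88,88,88,88,88,88,88,88,88,88]

```text
time_s: 42.55
ee_pos: [0.354, -0.3986, 0.1788]
tcp_rot: [[-0.916, 0.401, -0.001], [0.401, 0.916, 0.001], [0.001, 0.001, -1.0]]
ft_force: [-0.0, 0.6, 0.2]
grip_width: 0.0879
gripper_force: 0.0
```

Run:
```python
from rig import robot
import cv2,numpy as np
from h import *
print(robot.sense()["ee_pos"])
for cam in("top","scene"):
  c=robot.capture(cam);w=world(c);cv2.imwrite(f"pics/e_{cam}.png",c["pixels"][:,:,::-1])
  for n,x,y,h in(("square",653.5,-101.5,.066),("small",634.5,97.8,.062),("medium",470,124,.074),("large",358,-291,.084),("tumbler",527.6,417.8,.085),("holder",595.3,255,.088)):
    P=w[near(w,(x/1e3,y/1e3),.045,h-.008,h+.008)]*1e3
    if len(P)>20:
      q=cv2.minAreaRect(P[:,:2].astype(np.float32));print(cam,n,len(P),np.median(P[:,2]).round(1),np.round(q[0],1),np.round(q[1],1))
```

```text
[ 0.35402132 -0.39863602  0.17880457]
top square 378 66.2 [ 653.2 -101.2] [44.4 45.6]
top small 154 62.3 [634.6  98.1] [29.7 29.8]
top medium 358 74.5 [470.9 123.8] [45.9 45.1]
top tumbler 209 83.7 [528.9 417.4] [68.5 68.4]
top holder 722 88.3 [595.9 254.2] [67.  66.6]
scene square 487 66.7 [ 652.7 -102.3] [49.  45.6]
scene small 247 62.6 [634.3  97.8] [31.7 30.6]
scene medium 410 74.4 [470.5 124.1] [47.8 45.8]
scene large 458 84.5 [ 359.8 -290.3] [64.5 60.3]
scene tumbler 426 83.9 [527.4 417.7] [70.9 68.5]
scene holder 1115 88.8 [595.4 254.7] [67.7 66.2]
```

View pics/e_scene.png

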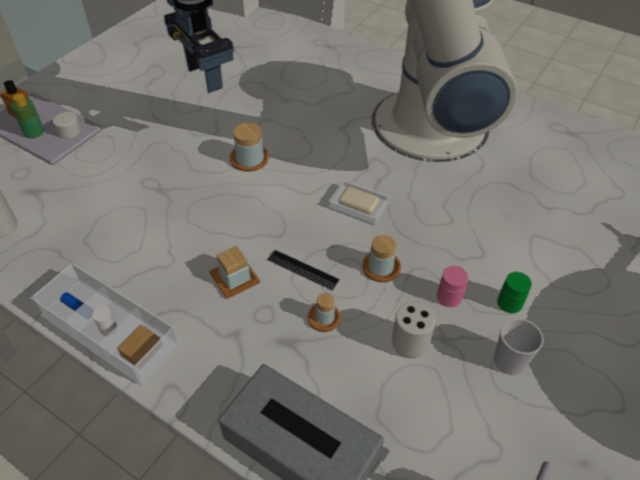

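All four jars stand in their coasters at scene pixels (249,147), (235,268), (325,310) and (382,257). Each top is 4 mm above the jar's height, and the tumbler and holder have not moved. I hand the job in.

```bash
python3 -c "
from rig import robot
print(robot.finish_job())"
```

```text
the job is handed in; nothing more can be done
None
```

All four jars are upright, fully down in their own coasters and released; the tumbler and toothbrush holder are where they were, and the job was handed in at about 43 s.

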